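Fetch the hemmed-in ramekin for weighing

TASK

The small white ramekin is needed on the portion scale, but the pepper mill, the spice jar and the oil bottle hem it in on the condiment tray. First stand all three upright on the wooden board without shifting the ramekin, then set the ramekin upright in the middle of the scale's round plate, and only then put the three back upright on the tray, each on the very spot where it stood at the start. Set things down without dropping them, never tip anything over, and leave the plastic tub, the cup stack and the spoon alone.

Things in the scene. Friction and masses are not known exactly. Their poses are not given: they have to be found in the camera images.
- ramekin: Round straight-sided white ceramic ramekin, open at the top, 62 mm across outside, 42 mm high, walls 4 mm; about 0.2 kg. Stands in the tray with the three taller things close around three of its sides (centres about 70 mm from its own): one nearer the robot, one on either side; its far side is free. Origin at the centre of its underside, z up.
- mill: Turned dark-wood pepper mill, round, 140 mm high: foot 48 mm across, waist 32 mm, and a straight round head 42 mm across from 92 to 126 mm above its underside (good to grip at 110 mm). About 0.25 kg. Origin at the centre of its underside, z along its axis, up. Mill, jar and bottle change places among the three spots in the tray from start to start.
- jar: Square clear-glass spice jar, reddish contents, 44 x 44 mm and 96 mm high, with a plain round steel screw lid 45 mm across from 96 to 125 mm above its underside (good to grip at 111 mm). About 0.3 kg. Origin at the centre of its underside, z up, x and y square to its faces; its turn about z does not matter.
- bottle: Round amber-glass oil bottle, body 48 mm across up to 85 mm, shoulder narrowing to 108 mm, then a black round cap 28 mm across from 108 to 150 mm above its underside (good to grip at 128 mm). About 0.3 kg. Origin at the centre of its underside, z up.
- tray: Fixed shallow dark-metal condiment tray, 190 mm along its x and 220 mm along its y, rim 22 mm high, walls and floor 4 mm thick (its inner floor is 4 mm above the counter). Origin at the centre of its underside; its +x points away from the robot, within 0.4 rad. Does not move.
- board: Fixed wooden chopping board, 280 mm along its x (roughly away from the robot), 140 mm along its y, 20 mm thick, bare at the start: the side area. To the left or to the right of the tray; the scale is on the other side. Origin at the centre of its underside; top 20 mm above it.
- scale: Fixed low white portion scale, 200 x 160 mm, with a round steel weighing plate 136 mm across whose flat top is 50 mm above the counter. Origin on the counter straight below the plate's centre. The plate does not give. Display at its end towards the robot.
- tub: Clear plastic tub, 96 mm across, 70 mm high, beyond the tray; bystander. Origin at the centre of its underside.
- cups: Stack of brown paper cups, upside down, 77 mm across, 92 mm high, beyond the tray; bystander. Origin at the centre of its underside.
- spoon: Steel spoon about 190 mm long lying across, beyond the tray and to the left; bystander. Origin in its underside near the middle, its x along the handle.

How it is judged:
By the outcome, as a careful person would: the job done as asked, in the order asked, and still so for the second after the job is handed in, with the robot touching nothing.
It also fails if it takes over 147 s, if anything falls off the work surface, if the arm or the gripper's body presses on something with over 40 N, if the wrist force passes 120 N, or if a joint passes its speed limit or range.

ROBOT

A 7-joint arm with a two-finger parallel gripper is mounted at the origin on the work surface. World frame = base frame: x ahead of the robot, y to its left, z up, the work surface at z = 0. Lengths are in m, angles in rad, forces in N, time in s.
With the tool pointing down it reaches from about 0.4 to 0.875 m from the base axis. Payload 19.3 kg.
Tool frame: the origin (TCP) lies between the finger pads; the fingertips stand 17 mm ahead of it and the grasp point (between the pads) lies 2 mm behind it; z points along the fingers, x is the direction in which the jaws open and shut, and the axes are right-handed (so a half turn about z gives the same grasp; the last joint's range is limited). The gripper opens to 85 mm and grips with 20 to 120 N. Pads are 22 mm wide; open, the fingers measure 114 mm over their backs; the gripper's body (76 mm by 85 mm) begins 54 mm behind the grasp point. The pads swing forward as they close: fully open they stand 13 mm farther back than shut.
Start: joints at [-1.282, 0.521, -0.036, 1.599, 0.021, 1.021, -0.113], TCP at [0.219, 0.585, 0.248] pointing down, gripper open.
Joint ranges: [-2.91, 2.91], [-0.3, 2.13], [-1.5, 1.42], [0.17, 2.43], [-1.26, 4.41], [0.16, 1.93], [-2.52, 2.52]. Speed limits (rad/s): [1.89, 1.89, 2.39, 2.39, 3.01, 3.01, 3.01].

INTERFACE

Orientations are given as [roll, pitch, yaw] about the fixed x, y, z axes, in that order (R = Rz(yaw) Ry(pitch) Rx(roll)).
In Python, from workcell import bot gives the robot as it stands. The module is installed in compiled form; this text tells all that it offers.
- The arm moves only by the tool arm_command, never from a script. Its argument "targets" is a list of rows, each a list of 6 numbers: the shift along the tool's x, y, z in mm, then the turn, a rotation vector about the tool's x, y, z in degrees. In form: [[x, y, z, wx, wy, wz], ...]. A call has 1 to 8 rows; each row shifts and turns the pose as measured when the row begins, along the tool's axes as they then stand; what a row does not reach is not made up. A row lasts 1/10 s, in which the tool goes at most 50 mm and 8.59 degrees, less where a joint would pass 70% of its speed; a pose out of reach is approached as far as the arm can. A call is refused whole if a number of a shift passes 50 or a number of a turn 8.59, either way. A call with a gripper value outside its range is refused whole. "grip" is the opening in per cent of the stroke, from 0 (shut) to 100 (fully open), set as the call begins (left out, the last holds). The fingers move at their own pace and stop on an object; "grip_force" is the grip in N (left out, the last holds). Time passes only in rows, so rows that do not move let the fingers close. It gives the time, the measured TCP pose, the force and the opening at its end, in the units of the state.
- bot.observe(): the state, without advancing time (a new reading comes with each control period).
- bot.grab_frame(name): name is "side" or "top"; returns a dict with "color" (480x640x3 uint8, red, green, blue), "depth" (480x640 float32, m along the optical axis (not along the pixel's ray), 0 where there is no reading), "fov_y" (degrees; the focal length in pixels is half the picture's height over the tangent of half this angle, whatever the lens; pixels are square), "cx", "cy" (the principal point, pixels), "R" (3x3) and "t" (3): a world point X has camera coordinates R X + t. Camera axes: x right, y down, z forward; pixel columns grow to the right and rows downward; lengths in m; the calibration is good to about 2 mm. A picture is of the moment at which its call begins.
- bot.job_done(): hands the job in, once; it reports no verdict.
The state is a dict: "clock": time; "qpos": joint angles; "qd": joint speeds; "joint_efforts": joint torques, N m; "position": TCP position; "tool_rot": TCP orientation; "force": force on the tool from outside, world axes, zero at the start; "moment": the same for the moment, N m; "grip_width": finger opening in m.
Only numpy, scipy, OpenCV 4.12 (cv2) and the standard library are available. Lean on these libraries where they do the work, as an engineer would, in place of code of your own. Each camera call takes 0.05 s, during which the arm holds its last target. There are 200 camera calls.

## Working session

There is one attempt and no reset: what is moved stays moved. The work goes in short steps, Python scripts to look and compute and a tool call to move; the robot and the scene stay as the last step left them, time stands still between calls to the robot, and variables do not carry over. Pictures are saved under pics/ and viewed, about 12 in all and at most 16, crops included, and the job is handed in when it is done.

Besides the shell and the picture viewer there is one more tool, called as name([rows], argument=value, ...), one row to a line, values as JSON. arm_command: Moves the arm, as the interface text tells. Its arguments: {"type":"object","properties":{"targets":{"type":"array"},"grip":{"type":"number"},"grip_force":{"type":"number"}},"required":["targets"]}

```bash
mkdir -p pics; ls; python3 - <<'E'
from workcell import bot
import cv2,numpy as np,pickle
s=bot.observe();print(s)
for n in("top","side"):
    f=bot.grab_frame(n);pickle.dump(f,open(n+'0.pkl','wb'))
    print(n,f['fov_y'],f['cx'],f['cy'],f['R'],f['t'],(f['depth']>0).mean())
    cv2.imwrite(f'pics/{n}0.png',f['color'][:,:,::-1])
E
```

```text
pics
{'clock': 0.0, 'qpos': array([-1.28220724,  0.52202045, -0.03633972,  1.59997725,  0.02123338,
        1.02110109, -0.11278607]), 'qd': array([-1.61883819e-03,  5.00951116e-04, -9.07996508e-05, -4.93610906e-04,
        2.23921212e-04,  1.17442197e-03, -2.80535619e-04]), 'joint_efforts': array([-3.04864470e-04, -9.27110624e+01,  1.97991170e+00, -3.69954944e+01,
        1.78517879e-02,  7.86799559e-03, -8.56541965e-05]), 'position': array([0.21938974, 0.58490322, 0.24773259]), 'tool_rot': array([3.14149107e+00, 1.11557298e-03, 1.21203872e+00]), 'force': array([ 0.31522553,  0.32085357, -0.22300944]), 'moment': array([ 0.02072541, -0.01993357, -0.04968463]), 'grip_width': 0.08558007656263929}
top 57.54071773437137 321.88845871558027 246.06815331482892 [[ 0.01272443 -0.9999069  -0.00492773]
 [-0.99918736 -0.01252648 -0.03831054]
 [ 0.03824524  0.0054112  -0.99925373]] [0.00797928 0.61430258 0.86438476] 0.9958333333333333
side 52.080553266622 319.40274693254474 237.7241046908605 [[ 0.97292834 -0.23099609  0.00715963]
 [-0.10638122 -0.47513763 -0.87345708]
 [ 0.20516698  0.84904949 -0.48684851]] [-0.59441128  0.10011145  0.78721806] 0.9959375
```

View pics/top0.png

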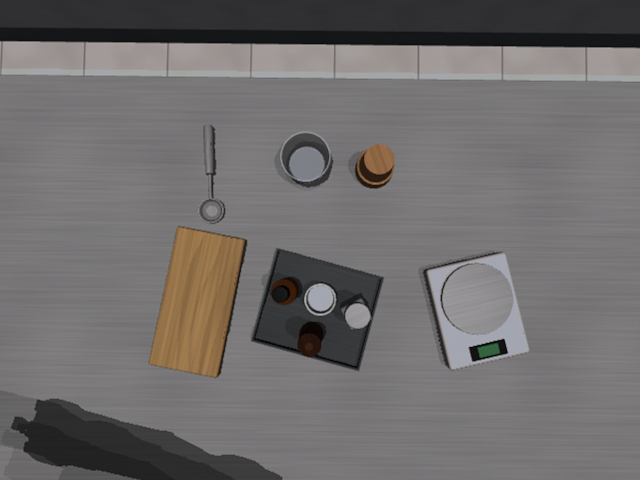

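View pics/side0.png

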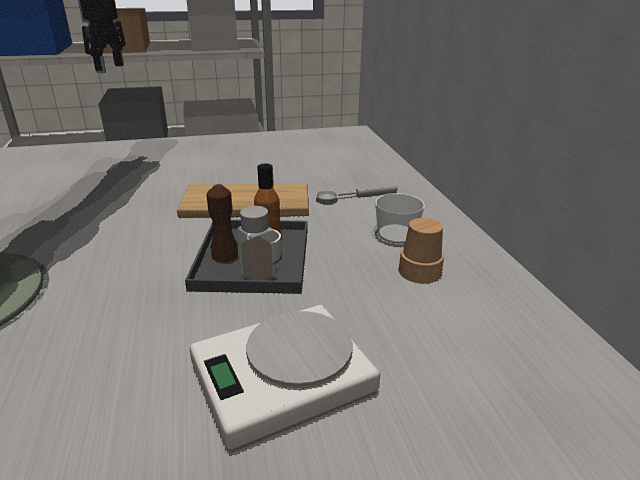

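Top view: bottle cap ≈(281,294), ramekin (320,298), jar lid (358,316), mill head (310,343), board left at about (198,302), scale plate (477,298). The side view agrees, with all of them upright.

```bash
cat > h.py <<'E'
import numpy as np,cv2,pickle
from workcell import bot
def cloud(f):
    H,W=f['depth'].shape;fl=H/2/np.tan(np.radians(f['fov_y']/2))
    u,v=np.meshgrid(np.arange(W),np.arange(H));d=f['depth'].astype(float)
    P=np.stack([(u-f['cx'])/fl*d,(v-f['cy'])/fl*d,d],-1)
    return (P-f['t'])@f['R']
def ray(f,u,v,z):
    fl=480/2/np.tan(np.radians(f['fov_y']/2))
    d=np.array([(u-f['cx'])/fl,(v-f['cy'])/fl,1])@f['R'];o=-f['R'].T@f['t']
    return o+d*(z-o[2])/d[2]
def circ(xy):
    (c,r)=cv2.minEnclosingCircle(xy.astype(np.float32)*1000);return np.round(c,1),round(r,1)
def reg(P,c,r,z0,z1):
    m=(np.hypot(P[...,0]-c[0],P[...,1]-c[1])<r)&(P[...,2]>z0)&(P[...,2]<z1);return P[m]
def blobs(f,P,z0,z1,box=None):
    m=((P[...,2]>z0)&(P[...,2]<z1)&(f['depth']>0)).astype(np.uint8)
    n,l,s,c=cv2.connectedComponentsWithStats(m)
    for i in range(1,n):
        if s[i,4]>40:
            q=P[l==i];x=circ(q[:,:2])
            print(' px',c[i].round(),'n',s[i,4],'circ',*x,'mean',(q.mean(0)*1000).round(1))
E
python3 - <<'E'
from h import *
for n in('top','side'):
    f=pickle.load(open(n+'0.pkl','rb'));P=cloud(f)
    P[(P[...,0]<.3)|(P[...,0]>1.1)|(abs(P[...,1])>.5)]=-1
    for z0,z1 in((.145,.165),(.115,.15),(.036,.06)):
        print(n,z0,z1);blobs(f,P,z0,z1)
f=pickle.load(open('top0.pkl','rb'))
hsv=cv2.cvtColor(f['color'],cv2.COLOR_RGB2HSV);print([hsv[p[1],p[0]] for p in((198,302),(280,340),(477,298),(100,200))])
P=cloud(f)
def rect(m,z,nm):
    c,_=cv2.findContours(m.astype(np.uint8),cv2.RETR_EXTERNAL,cv2.CHAIN_APPROX_SIMPLE);c=max(c,key=cv2.contourArea)
    X=np.array([ray(f,*p[0],z)[:2] for p in c]);print(nm,cv2.minAreaRect((X*1000).astype(np.float32)))
h=hsv
U,V=np.meshgrid(np.arange(640),np.arange(480))
rect((h[...,0]<25)&(h[...,1]>70)&(h[...,2]>90)&(U<250)&(V>200),.02,'board')
rect((h[...,2]<75)&(U>245)&(U<390)&(V>240)&(V<375),.022,'tray')
q=reg(P,ray(f,477,298,.05),.09,.047,.056);print('plate',circ(q[:,:2]),q.mean(0),len(q))
e=cv2.HoughCircles(cv2.cvtColor(f['color'],cv2.COLOR_RGB2GRAY),cv2.HOUGH_GRADIENT,1,40,param1=80,param2=15,minRadius=30,maxRadius=42)
for c in e[0]: 
    if c[0]>420: print('hough',c,ray(f,c[0],c[1],.05))
E
```

```text
top 0.145 0.165
 px [279. 294.] n 214 circ [527.1  85.2] 13.7 mean [527.   84.9 153.8]
top 0.115 0.15
 px [357. 315.] n 541 circ [489.9 -46.7] 22.4 mean [490.6 -46.3 128.6]
 px [309. 344.] n 485 circ [439.3  35.7] 20.8 mean [441.2  35.6 135.6]
top 0.036 0.06
 px [303. 147.] n 316 circ [782.1  50.6] 43.6 mean [805.4  54.9  48.3]
 px [371. 174.] n 225 circ [771.5 -86.2] 36.6 mean [753.3 -78.1  43.9]
 px [477. 311.] n 7816 circ [ 491.1 -285.5] 122.8 mean [ 492.3 -283.6   44.2]
 px [320. 300.] n 221 circ [510.4  19. ] 30.8 mean [508.7  18.7  45.1]
 px [311. 330.] n 88 circ [442.1  35.4] 20.3 mean [452.5  33.8  44.3]
side 0.145 0.165
 px [265. 168.] n 143 circ [527.1  82.2] 15.0 mean [527.1  78.1 152.5]
side 0.115 0.15
 px [265. 179.] n 270 circ [527.2  81.5] 14.8 mean [526.2  73.8 132.6]
 px [219. 196.] n 453 circ [440.   32.6] 21.3 mean [439.8  22.1 130.6]
 px [254. 215.] n 495 circ [491.  -49.8] 23.1 mean [489.9 -57.2 126.6]
side 0.036 0.06
 px [399. 205.] n 423 circ [786.6  58.3] 42.1 mean [796.3  81.1  49.4]
 px [394. 221.] n 373 circ [777.5  37.8] 44.0 mean [760.6  17.5  48.8]
 px [
[... 172 characters left out ...]
89.5] 37.6 mean [ 762.2 -109.2   46.2]
 px [257. 260.] n 423 circ [490.5 -49.3] 29.4 mean [489.3 -64.5  47.9]
 px [279. 365.] n 13912 circ [ 492.3 -288.4] 124.4 mean [ 487.1 -305.4   44.6]
[array([ 17, 129, 150], dtype=uint8), array([110,  14,  56], dtype=uint8), array([150,   2, 150], dtype=uint8), array([135,   4, 127], dtype=uint8)]
board ((502.03192138671875, 262.29229736328125), (137.63929748535156, 278.30902099609375), 79.64010620117188)
tray ((490.0433349609375, 23.578887939453125), (219.47303771972656, 189.48873901367188), 75.25641632080078)
plate (array([ 515.8, -280.6]), 68.0) [ 0.51563239 -0.28047046  0.04996164] 3871
hough [478.5 298.5  35.7] [ 0.51648541 -0.28405735  0.05      ]
```

```bash
cat > go.py <<'E'
import sys,numpy as np
from workcell import bot
from scipy.spatial.transform import Rotation as Ro
s=bot.observe();R=Ro.from_euler('xyz',s['tool_rot']);p=s['position']*1000
print('t %.1f pos %s rpy %s F %s w %.1f'%(s['clock'],p.round(1),np.degrees(s['tool_rot']).round(2),s['force'].round(1),s['grip_width']*1000))
yaw=74.5
T=Ro.from_euler('xyz',[180,0,yaw],degrees=True)
print('turn',np.degrees((R.inv()*T).as_rotvec()).round(2))
q=p
for a in sys.argv[1:]:
    g=np.array([float(v) for v in a.split(',')]);d=T.inv().apply(g-q);print(a,'shift',d.round(1),'len',np.linalg.norm(d).round(0));q=g
E
python3 go.py 527,84,230 527,84,130
```

```text
t 0.1 pos [219.4 584.9 247.8] rpy [1.7999e+02 6.0000e-02 6.9440e+01] F [ 0.2  0.5 -0.4] w 85.4
turn [ 0.    0.06 -5.06]
527,84,230 shift [-400.5  430.3   17.8] len 588.0
527,84,130 shift [  0.  -0. 100.] len 100.0
```

arm_command([
  [0,0,0,0,0,-5],
  [-33,36,0,0,0,0],
  [-33,36,0,0,0,0],
  [-33,36,0,0,0,0],
  [-33,36,0,0,0,0],
  [-33,36,0,0,0,0],
  [-33,36,0,0,0,0],
  [-33,36,0,0,0,0],
], grip=100)

```text
clock: 0.9
position: [0.4009, 0.2916, 0.2449]
tool_rot: [-3.138, 0.003, 1.314]
force: [0.9, 0.3, 0.4]
grip_width: 0.0853
```

```bash
python3 go.py 527,84,230 527,84,130
```

```text
t 0.9 pos [400.9 291.6 244.9] rpy [-179.82    0.2    75.28] F [0.9 0.3 0.4] w 85.3
turn [-0.18  0.2   0.78]
527,84,230 shift [-166.4  177.    14.9] len 243.0
527,84,130 shift [  0.  -0. 100.] len 100.0
```

arm_command([
  [-35,37,0,0,0,0.8],
  [-35,37,3,0,0,0],
  [-35,37,4,0,0,0],
  [-30,32,4,0,0,0],
  [-20,22,3,0,0,0],
  [-11,12,0,0,0,0],
  [0,0,0,0,0,0],
])

```text
clock: 1.6
position: [0.5283, 0.0757, 0.2302]
tool_rot: [-3.139, 0.006, 1.29]
force: [-0.2, 0.2, 0.5]
grip_width: 0.0856
```

```bash
python3 go.py 527,84,230 527,84,130
```

```text
t 1.6 pos [528.3  75.7 230.2] rpy [-179.85    0.33   73.94] F [-0.2  0.2  0.5] w 85.6
turn [-0.15  0.33 -0.56]
527,84,230 shift [ 7.6 -3.4  0.2] len 8.0
527,84,130 shift [  0.  -0. 100.] len 100.0
```

arm_command([
  [7,-3,0,0,0.3,-0.5],
  [0,0,0,0,0,0],
  [0,0,30,0,0,0],
  [0,0,25,0,0,0],
  [0,0,10,0,0,0],
  [0,0,0,0,0,0],
])

```text
clock: 2.2
position: [0.5254, 0.0902, 0.1642]
tool_rot: [-3.139, -0.003, 1.307]
force: [-0.7, 0.2, 0.8]
grip_width: 0.0849
```

```bash
python3 go.py 527,84,130;python3 - <<'E'
from h import *
f=bot.grab_frame('top');g=bot.grab_frame('side')
a=np.hstack([f['color'][180:400,220:440],g['color'][80:300,170:390]])
cv2.imwrite('pics/b1.png',cv2.resize(a,(800,400))[:,:,::-1])
E
```

```text
t 2.2 pos [525.4  90.2 164.2] rpy [-1.7985e+02 -1.6000e-01  7.4900e+01] F [-0.7  0.2  0.8] w 84.9
turn [-0.15 -0.16  0.4 ]
527,84,130 shift [-5.5  3.2 34.2] len 35.0
```

View pics/b1.png

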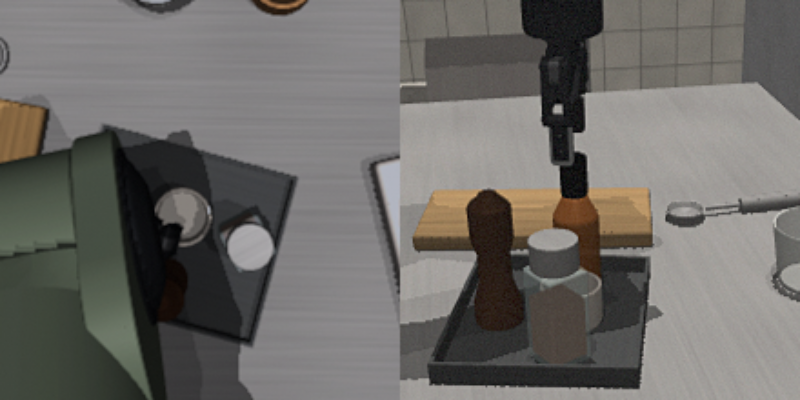

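Side crop: the open fingers straddle the cap at about (573,175), with the near finger at (562,150). That fits.

arm_command([
  [0,0,0,0,0,0],
  [-5,3,0,0,0,0],
  [0,0,0,0,0,0],
  [0,0,0,0,0,0],
])

```text
clock: 2.7
position: [0.5292, 0.0842, 0.1684]
tool_rot: [3.139, -0.006, 1.307]
force: [-0.4, -0.3, -0.0]
grip_width: 0.0857
```

```bash
python3 go.py 527,84,130
```

```text
t 2.7 pos [529.2  84.2 168.4] rpy [179.84  -0.33  74.88] F [-0.4 -0.3 -0. ] w 85.7
turn [ 0.16 -0.33  0.38]
527,84,130 shift [-0.8 -2.  38.4] len 39.0
```

arm_command([
  [0,-2,0,0,0,0],
  [0,0,13,0,-0.3,0],
  [0,0,13,0,0,0],
  [0,0,10,0,0,0],
  [0,0,3,0,0,0],
  [0,0,0,0,0,0],
  [0,0,0,0,0,0],
])

```text
clock: 3.4
position: [0.5266, 0.0848, 0.1252]
tool_rot: [3.14, 0.001, 1.307]
force: [0.1, 0.4, -0.6]
grip_width: 0.0853
```

```bash
python3 go.py 527,84,130
```

```text
t 3.4 pos [526.6  84.8 125.2] rpy [1.7993e+02 4.0000e-02 7.4870e+01] F [ 0.1  0.4 -0.6] w 85.3
turn [0.07 0.03 0.37]
527,84,130 shift [-0.7  0.6 -4.8] len 5.0
```

arm_command([
  [0,0,-6,0,0,0],
  [0,0,0,0,0,0],
  [0,0,0,0,0,0],
])

```text
clock: 3.7
position: [0.5271, 0.0849, 0.1326]
tool_rot: [3.139, -0.0, 1.307]
force: [0.6, -0.6, -0.4]
grip_width: 0.0855
```

arm_command([
  [0,0,0,0,0,0],
  [0,0,0,0,0,0],
  [0,0,0,0,0,0],
  [0,0,0,0,0,0],
  [0,0,0,0,0,0],
  [0,0,0,0,0,0],
  [0,0,0,0,0,0],
  [0,0,0,0,0,0],
], grip=0, grip_force=30)

```text
clock: 4.5
position: [0.5274, 0.0848, 0.1332]
tool_rot: [3.138, -0.001, 1.306]
force: [0.4, -0.1, 1.2]
grip_width: 0.0272
```

```bash
python3 go.py 527,84,190 586,244,190 586,244,148
```

```text
t 4.5 pos [527.4  84.8 133.2] rpy [ 1.798e+02 -4.000e-02  7.485e+01] F [ 0.4 -0.1  1.2] w 27.2
turn [ 0.2  -0.04  0.35]
527,84,190 shift [ -0.9  -0.2 -56.8] len 57.0
586,244,190 shift [169.9  14.1   0. ] len 171.0
586,244,148 shift [ 0. -0. 42.] len 42.0
```

arm_command([
  [0,0,-6,0,0,0],
  [0,0,-14,0,0,0],
  [0,0,-18,0,0,0],
  [0,0,-14,0,0,0],
  [0,0,-5,0,0,0],
  [0,0,0,0,0,0],
])

```text
clock: 5.1
position: [0.5262, 0.0847, 0.1924]
tool_rot: [3.141, 0.001, 1.307]
force: [0.7, 0.2, -2.6]
grip_width: 0.0274
```

arm_command([
  [10,1,0,0,0,0],
  [22,2,0,0,0,0],
  [30,2,0,0,0,0],
  [30,2,0,0,0,0],
  [28,2,0,0,0,0],
  [18,2,0,0,0,0],
  [8,1,0,0,0,0],
  [0,0,0,0,0,0],
])

```text
clock: 5.9
position: [0.5759, 0.2317, 0.1858]
tool_rot: [-3.136, 0.004, 1.307]
force: [-0.0, -0.3, -2.5]
grip_width: 0.0275
```

```bash
python3 go.py 586,244,149
```

```text
t 5.9 pos [575.9 231.7 185.8] rpy [-179.69    0.25   74.88] F [-0.  -0.3 -2.5] w 27.5
turn [-0.31  0.25  0.38]
586,244,149 shift [14.6  6.5 36.8] len 40.0
```

arm_command([
  [7,3,0,0,0,0],
  [7,3,0,0,0,0],
  [0,0,5,0,0,0],
  [0,0,8,0,0,0],
  [0,0,7,0,0,0],
  [0,0,3,0,0,0],
  [0,0,0,0,0,0],
])

```text
clock: 6.6
position: [0.5854, 0.2406, 0.1596]
tool_rot: [-3.135, 0.007, 1.303]
force: [0.2, 0.8, -2.1]
grip_width: 0.0274
```

```bash
python3 go.py 586,244,149
```

```text
t 6.6 pos [585.4 240.6 159.6] rpy [-179.63    0.39   74.67] F [ 0.2  0.8 -2.1] w 27.4
turn [-0.37  0.39  0.17]
586,244,149 shift [ 3.5 -0.3 10.6] len 11.0
```

Now slow steps down, watching the force.

arm_command([
  [1,0,3,-0.3,0.4,0],
  [0,0,3,0,0,0],
  [0,0,2,0,0,0],
  [0,0,1,0,0,0],
  [0,0,0,0,0,0],
])

```text
clock: 7.1
position: [0.5857, 0.2414, 0.1502]
tool_rot: [-3.141, -0.001, 1.303]
force: [0.5, 1.1, -2.6]
grip_width: 0.0274
```

```bash
python3 go.py 586,244,149
```

```text
t 7.1 pos [585.7 241.4 150.2] rpy [-1.7998e+02 -6.0000e-02  7.4650e+01] F [ 0.5  1.1 -2.6] w 27.4
turn [-0.02 -0.06  0.15]
586,244,149 shift [ 2.6 -0.4  1.2] len 3.0
```

arm_command([
  [0,0,1,0,0,0],
  [0,0,1,0,0,0],
  [0,0,0,0,0,0],
  [0,0,0,0,0,0],
])

```text
clock: 7.5
position: [0.5865, 0.2417, 0.1497]
tool_rot: [3.14, -0.003, 1.303]
force: [0.3, -0.5, -3.3]
grip_width: 0.027
```

arm_command([
  [0,0,1.5,0,0,0],
  [0,0,1,0,0,0],
  [0,0,1,0,0,0],
])

```text
clock: 7.8
position: [0.5878, 0.2418, 0.1493]
tool_rot: [3.137, -0.005, 1.302]
force: [-4.8, -4.2, 16.7]
grip_width: 0.0275
```

arm_command([
  [0,0,0,0,0,0],
  [0,0,0,0,0,0],
  [0,0,0,0,0,0],
])

```text
clock: 8.1
position: [0.5878, 0.2418, 0.1493]
tool_rot: [3.137, -0.005, 1.302]
force: [-1.1, -0.5, -2.6]
grip_width: 0.0272
```

arm_command([
  [0,0,0,0,0,0],
  [0,0,0,0,0,0],
  [0,0,0,0,0,0],
  [0,0,0,0,0,0],
  [0,0,0,0,0,0],
  [0,0,0,0,0,0],
], grip=100)

```text
clock: 8.7
position: [0.5879, 0.242, 0.1491]
tool_rot: [3.137, -0.005, 1.303]
force: [-0.0, -0.7, 0.3]
grip_width: 0.0857
```

arm_command([
  [0,0,-20,0,0,0],
  [0,0,-40,0,0,0],
  [0,0,-30,0,0,0],
  [0,0,-10,0,0,0],
  [0,0,0,0,0,0],
])

```text
clock: 9.2
position: [0.5868, 0.2414, 0.2515]
tool_rot: [3.139, -0.003, 1.303]
force: [-0.9, 0.0, -0.0]
grip_width: 0.0853
```

```bash
python3 go.py 440,34,230 440,34,112
```

```text
t 9.2 pos [586.8 241.4 251.5] rpy [179.84  -0.2   74.63] F [-0.9  0.  -0. ] w 85.3
turn [ 0.16 -0.2   0.13]
440,34,230 shift [-239.1  -86.    21.5] len 255.0
440,34,112 shift [  0.  -0. 118.] len 118.0
```

arm_command([
  [-20,-7,0,0,0,0],
  [-40,-14,4,0,0,0],
  [-44,-16,4,0,0,0],
  [-44,-16,4,0,0,0],
  [-42,-15,4,0,0,0],
  [-28,-10,4,0,0,0],
  [-12,-5,0,0,0,0],
  [0,0,0,0,0,0],
])

```text
clock: 10.0
position: [0.4363, 0.035, 0.2208]
tool_rot: [-3.136, 0.002, 1.305]
force: [0.3, 0.2, -0.5]
grip_width: 0.0854
```

```bash
python3 go.py 440,34,230 440,34,112
```

```text
t 10.0 pos [436.3  35.  220.8] rpy [-1.7966e+02  9.0000e-02  7.4740e+01] F [ 0.3  0.2 -0.5] w 85.4
turn [-0.34  0.09  0.24]
440,34,230 shift [ 0.   3.8 -9.2] len 10.0
440,34,112 shift [  0.  -0. 118.] len 118.0
```

arm_command([
  [0,2,0,0,0,0],
  [0,0,15,-0.3,0,0],
  [0,0,20,0,0,0],
  [0,0,12,0,0,0],
  [0,0,0,0,0,0],
  [0,0,0,0,0,0],
])

```text
clock: 10.6
position: [0.4434, 0.0407, 0.1715]
tool_rot: [3.141, -0.0, 1.311]
force: [0.2, -0.4, 0.2]
grip_width: 0.0855
```

```bash
python3 go.py 440,34,112
```

```text
t 10.6 pos [443.4  40.7 171.5] rpy [ 1.7994e+02 -2.0000e-02  7.5140e+01] F [ 0.2 -0.4  0.2] w 85.5
turn [ 0.06 -0.02  0.64]
440,34,112 shift [-7.3 -1.5 59.5] len 60.0
```

arm_command([
  [-6,-1,0,0,0,0.6],
  [0,0,0,0,0,0],
  [0,0,0,0,0,0],
])

```text
clock: 10.9
position: [0.4419, 0.0355, 0.1727]
tool_rot: [3.139, -0.001, 1.301]
force: [0.4, 0.9, 0.3]
grip_width: 0.0854
```

```bash
python3 go.py 440,34,112
```

```text
t 10.9 pos [441.9  35.5 172.7] rpy [ 1.7985e+02 -8.0000e-02  7.4540e+01] F [0.4 0.9 0.3] w 85.4
turn [ 0.15 -0.08  0.04]
440,34,112 shift [-2.  -1.4 60.7] len 61.0
```

arm_command([
  [-1,-1,10,0,0,0],
  [0,0,18,0,0,0],
  [0,0,16,0,0,0],
  [0,0,8,0,0,0],
  [0,0,2,0,0,0],
  [0,0,0,0,0,0],
  [0,0,0,0,0,0],
])

```text
clock: 11.6
position: [0.4412, 0.0347, 0.1165]
tool_rot: [3.137, -0.003, 1.3]
force: [0.3, 0.5, 0.3]
grip_width: 0.0854
```

```bash
python3 go.py 440,34,112
```

```text
t 11.6 pos [441.2  34.7 116.5] rpy [ 1.7971e+02 -1.6000e-01  7.4510e+01] F [0.3 0.5 0.3] w 85.4
turn [ 0.29 -0.16  0.01]
440,34,112 shift [-1.  -1.   4.5] len 5.0
```

arm_command([
  [-1,-1,3,0.3,0,0],
  [0,0,0,0,0,0],
  [0,0,0,0,0,0],
])

```text
clock: 11.9
position: [0.4405, 0.0341, 0.1143]
tool_rot: [3.141, -0.004, 1.301]
force: [0.2, -1.1, -0.3]
grip_width: 0.0855
```

arm_command([
  [0,0,0,0,0,0],
  [0,0,0,0,0,0],
  [0,0,0,0,0,0],
  [0,0,0,0,0,0],
  [0,0,0,0,0,0],
  [0,0,0,0,0,0],
  [0,0,0,0,0,0],
], grip=0, grip_force=30)

```text
clock: 12.6
position: [0.4408, 0.0342, 0.1149]
tool_rot: [3.14, -0.004, 1.301]
force: [-0.8, 0.4, 1.2]
grip_width: 0.0412
```

```bash
python3 go.py 440,34,170 418,275,170 418,275,129
```

```text
t 12.6 pos [440.8  34.2 114.9] rpy [179.89  -0.24  74.52] F [-0.8  0.4  1.2] w 41.2
turn [ 0.11 -0.24  0.02]
440,34,170 shift [ -0.4  -0.7 -55.1] len 55.0
418,275,170 shift [226.4 -85.6  -0. ] len 242.0
418,275,129 shift [ 0. -0. 41.] len 41.0
```

arm_command([
  [0,0,-6,0,0,0],
  [0,0,-14,0,0,0],
  [0,0,-18,0,0,0],
  [0,0,-14,0,0,0],
  [0,0,-5,0,0,0],
  [0,0,0,0,0,0],
])

```text
clock: 13.2
position: [0.4398, 0.0338, 0.1745]
tool_rot: [3.141, -0.003, 1.301]
force: [-0.3, -0.2, -2.7]
grip_width: 0.0414
```

arm_command([
  [12,-5,0,0,0,0],
  [28,-11,0,0,0,0],
  [40,-15,0,0,0,0],
  [42,-16,0,0,0,0],
  [42,-16,0,0,0,0],
  [32,-12,0,0,0,0],
  [16,-6,0,0,0,0],
  [6,-2,0,0,0,0],
])

```text
clock: 14.0
position: [0.4156, 0.273, 0.1702]
tool_rot: [-3.138, 0.001, 1.296]
force: [-0.8, -0.4, -2.5]
grip_width: 0.0409
```

arm_command([
  [0,0,0,0,0,0],
  [0,0,0,0,0,0],
])

```text
clock: 14.2
position: [0.4153, 0.2722, 0.1692]
tool_rot: [-3.138, 0.002, 1.297]
force: [-0.0, -0.1, -2.4]
grip_width: 0.0412
```

```bash
python3 go.py 418,275,131
```

```text
t 14.2 pos [415.3 272.2 169.2] rpy [-1.7977e+02  1.3000e-01  7.4310e+01] F [-0.  -0.1 -2.4] w 41.2
turn [-0.23  0.13 -0.19]
418,275,131 shift [ 3.5  1.8 38.2] len 38.0
```

arm_command([
  [3,2,0,0,0,0],
  [0,0,8,0,0,0],
  [0,0,12,0,0,0],
  [0,0,8,0,0,0],
  [0,0,3,0,0,0],
  [0,0,0,0,0,0],
  [0,0,0,0,0,0],
])

```text
clock: 14.9
position: [0.4189, 0.2704, 0.1346]
tool_rot: [-3.137, 0.004, 1.291]
force: [-0.3, 0.3, -2.3]
grip_width: 0.0409
```

```bash
python3 go.py 418,275,131
```

```text
t 14.9 pos [418.9 270.4 134.6] rpy [-179.75    0.25   73.99] F [-0.3  0.3 -2.3] w 40.9
turn [-0.25  0.25 -0.51]
418,275,131 shift [ 4.2 -2.1  3.6] len 6.0
```

arm_command([
  [0,0,2,-0.2,0.2,-0.5],
  [0,0,1,0,0,0],
  [0,0,1,0,0,0],
  [0,0,0,0,0,0],
])

```text
clock: 15.3
position: [0.4191, 0.2707, 0.131]
tool_rot: [3.141, -0.0, 1.301]
force: [-0.6, 0.4, -1.7]
grip_width: 0.0411
```

arm_command([
  [0,0,1,0,0,0],
  [0,0,1,0,0,0],
])

```text
clock: 15.5
position: [0.4198, 0.2711, 0.1307]
tool_rot: [3.14, -0.002, 1.301]
force: [-3.9, -2.7, 20.8]
grip_width: 0.0412
```

Contact. Settle, release, retreat.

arm_command([
  [0,0,0,0,0,0],
  [0,0,0,0,0,0],
  [0,0,0,0,0,0],
])

```text
clock: 15.8
position: [0.4201, 0.2713, 0.1313]
tool_rot: [3.14, -0.003, 1.301]
force: [-0.4, -0.0, -1.8]
grip_width: 0.041
```

arm_command([
  [0,0,0,0,0,0],
  [0,0,0,0,0,0],
  [0,0,0,0,0,0],
  [0,0,0,0,0,0],
  [0,0,0,0,0,0],
], grip=100)

```text
clock: 16.3
position: [0.4202, 0.2714, 0.1312]
tool_rot: [3.14, -0.003, 1.301]
force: [-0.8, -0.1, -0.1]
grip_width: 0.0856
```

arm_command([
  [0,0,-20,0,0,0],
  [0,0,-40,0,0,0],
  [0,0,-30,0,0,0],
  [0,0,-10,0,0,0],
  [0,0,0,0,0,0],
])

```text
clock: 16.8
position: [0.4194, 0.2708, 0.2339]
tool_rot: [3.141, -0.001, 1.301]
force: [-0.0, -0.6, -0.4]
grip_width: 0.0853
```

```bash
python3 go.py 490.5,-48,220 490.5,-48,113
```

```text
t 16.8 pos [419.4 270.8 233.9] rpy [ 1.7996e+02 -8.0000e-02  7.4540e+01] F [-0.  -0.6 -0.4] w 85.3
turn [ 0.04 -0.08  0.04]
490.5,-48,220 shift [-288.2  153.7   13.9] len 327.0
490.5,-48,113 shift [  0.  -0. 107.] len 107.0
```

arm_command([
  [-20,11,0,0,0,0],
  [-38,20,2,0,0,0],
  [-42,22,2,0,0,0],
  [-42,22,2,0,0,0],
  [-42,22,2,0,0,0],
  [-42,22,2,0,0,0],
  [-34,18,0,0,0,0],
  [-18,10,0,0,0,0],
])

```text
clock: 17.6
position: [0.4863, -0.0444, 0.2144]
tool_rot: [-3.135, 0.002, 1.31]
force: [0.8, 1.2, -0.4]
grip_width: 0.0858
```

arm_command([
  [-6,3,0,0,0,0],
  [0,0,0,0,0,0],
  [0,0,0,0,0,0],
])

```text
clock: 17.9
position: [0.4865, -0.0532, 0.2115]
tool_rot: [-3.131, 0.004, 1.305]
force: [-0.1, 0.3, -0.1]
grip_width: 0.0853
```

```bash
python3 go.py 490.5,-48,160 490.5,-48,113
```

```text
t 17.9 pos [486.5 -53.2 211.5] rpy [-179.41    0.25   74.79] F [-0.1  0.3 -0.1] w 85.3
turn [-0.58  0.25  0.29]
490.5,-48,160 shift [ 6.1  2.5 51.5] len 52.0
490.5,-48,113 shift [ 0. -0. 47.] len 47.0
```

arm_command([
  [5,2,0,-0.6,0.2,0],
  [0,0,14,0,0,0],
  [0,0,18,0,0,0],
  [0,0,12,0,0,0],
  [0,0,4,0,0,0],
  [0,0,0,0,0,0],
  [0,0,0,0,0,0],
])

```text
clock: 18.6
position: [0.4909, -0.0392, 0.1623]
tool_rot: [3.138, -0.003, 1.317]
force: [0.5, 0.6, -1.6]
grip_width: 0.0849
```

```bash
python3 go.py 490.5,-48,113
```

```text
t 18.6 pos [490.9 -39.2 162.3] rpy [ 1.7977e+02 -1.7000e-01  7.5460e+01] F [ 0.5  0.6 -1.6] w 84.9
turn [ 0.23 -0.17  0.96]
490.5,-48,113 shift [-8.6  1.9 49.3] len 50.0
```

arm_command([
  [-8,2,0,0,0,0.9],
  [0,0,0,0,0,0],
  [0,0,0,0,0,0],
])

```text
clock: 18.9
position: [0.4916, -0.0479, 0.1636]
tool_rot: [3.135, -0.004, 1.3]
force: [-0.2, -0.9, -0.0]
grip_width: 0.0855
```

```bash
python3 go.py 490.5,-48,113
```

```text
t 18.9 pos [491.6 -47.9 163.6] rpy [179.65  -0.22  74.49] F [-0.2 -0.9 -0. ] w 85.5
turn [ 0.35 -0.22 -0.01]
490.5,-48,113 shift [-0.4 -1.  50.6] len 51.0
```

arm_command([
  [0,-1,8,0.3,-0.2,0],
  [0,0,14,0,0,0],
  [0,0,14,0,0,0],
  [0,0,8,0,0,0],
  [0,0,3,0,0,0],
  [0,0,0,0,0,0],
  [0,0,0,0,0,0],
])

```text
clock: 19.6
position: [0.4908, -0.0476, 0.1141]
tool_rot: [3.141, -0.0, 1.3]
force: [-0.9, -0.4, -0.2]
grip_width: 0.0853
```

```bash
python3 go.py 490.5,-48,113
```

```text
t 19.6 pos [490.8 -47.6 114.1] rpy [179.96  -0.    74.47] F [-0.9 -0.4 -0.2] w 85.3
turn [ 0.04 -0.   -0.03]
490.5,-48,113 shift [-0.4 -0.2  1.1] len 1.0
```

arm_command([
  [0,0,0,0,0,0],
  [0,0,0,0,0,0],
  [0,0,0,0,0,0],
  [0,0,0,0,0,0],
  [0,0,0,0,0,0],
  [0,0,0,0,0,0],
  [0,0,0,0,0,0],
], grip=0, grip_force=30)

```text
clock: 20.3
position: [0.4913, -0.0476, 0.1153]
tool_rot: [3.139, -0.001, 1.3]
force: [-0.0, 1.1, -1.1]
grip_width: 0.0443
```

arm_command([
  [0,0,-8,0,0,0],
  [0,0,-18,0,0,0],
  [0,0,-22,0,0,0],
  [0,0,-20,0,0,0],
  [0,0,-12,0,0,0],
  [0,0,-4,0,0,0],
  [0,0,0,0,0,0],
])

```text
clock: 21.0
position: [0.4902, -0.0478, 0.2044]
tool_rot: [3.141, -0.0, 1.299]
force: [0.1, -0.1, -3.8]
grip_width: 0.0442
```

```bash
python3 go.py 502,257,190 502,257,130
```

```text
t 21.0 pos [490.2 -47.8 204.4] rpy [ 1.7995e+02 -1.0000e-02  7.4450e+01] F [ 0.1 -0.1 -3.8] w 44.2
turn [ 0.05 -0.01 -0.05]
502,257,190 shift [296.8 -70.   14.4] len 305.0
502,257,130 shift [ 0. -0. 60.] len 60.0
```

arm_command([
  [12,-3,0,0,0,0],
  [28,-7,0,0,0,0],
  [38,-9,0,0,0,0],
  [40,-9,0,0,0,0],
  [40,-9,0,0,0,0],
  [40,-9,0,0,0,0],
  [38,-9,0,0,0,0],
  [28,-7,0,0,0,0],
])

```text
clock: 21.8
position: [0.4983, 0.2337, 0.1988]
tool_rot: [-3.136, 0.004, 1.293]
force: [0.3, -0.6, -3.3]
grip_width: 0.0442
```

arm_command([
  [14,-3,0,0,0,0],
  [4,-1,0,0,0,0],
  [0,0,0,0,0,0],
  [0,0,0,0,0,0],
])

```text
clock: 22.2
position: [0.4969, 0.2563, 0.196]
tool_rot: [-3.133, 0.007, 1.298]
force: [0.7, -1.1, -2.7]
grip_width: 0.0441
```

```bash
python3 go.py 502,257,131.5
```

```text
t 22.2 pos [496.9 256.3 196. ] rpy [-179.5     0.4    74.38] F [ 0.7 -1.1 -2.7] w 44.1
turn [-0.5   0.4  -0.12]
502,257,131.5 shift [ 2.1  4.7 64.5] len 65.0
```

arm_command([
  [1,4,4,-0.4,0.4,0],
  [0,0,14,0,0,0],
  [0,0,18,0,0,0],
  [0,0,14,0,0,0],
  [0,0,6,0,0,0],
  [0,0,2,0,0,0],
  [0,0,0,0,0,0],
  [0,0,0,0,0,0],
])

```text
clock: 23.0
position: [0.5048, 0.2481, 0.137]
tool_rot: [3.138, -0.002, 1.287]
force: [0.2, -0.3, -3.7]
grip_width: 0.0441
```

```bash
python3 go.py 502,257,131.5
```

```text
t 23.0 pos [504.8 248.1 137. ] rpy [ 1.798e+02 -1.100e-01  7.376e+01] F [ 0.2 -0.3 -3.7] w 44.1
turn [ 0.2  -0.1  -0.74]
502,257,131.5 shift [ 7.8 -5.1  5.5] len 11.0
```

arm_command([
  [0,0,3,0,0,0],
  [0,0,1.5,0,0,0],
  [0,0,1,0,0,0],
  [0,0,0,0,0,0],
])

```text
clock: 23.4
position: [0.5054, 0.2486, 0.1323]
tool_rot: [3.137, -0.004, 1.288]
force: [-0.8, -0.5, -4.3]
grip_width: 0.0441
```

arm_command([
  [0,0,1,0,0,0],
  [0,0,1,0,0,0],
])

```text
clock: 23.6
position: [0.506, 0.2486, 0.1312]
tool_rot: [3.136, -0.004, 1.287]
force: [-5.5, -4.3, 27.4]
grip_width: 0.0442
```

arm_command([
  [0,0,0,0,0,0],
  [0,0,0,0,0,0],
  [0,0,0,0,0,0],
])

```text
clock: 23.9
position: [0.5061, 0.2487, 0.1315]
tool_rot: [3.135, -0.005, 1.287]
force: [-0.0, 0.6, -2.7]
grip_width: 0.0439
```

arm_command([
  [0,0,0,0,0,0],
  [0,0,0,0,0,0],
  [0,0,0,0,0,0],
  [0,0,0,0,0,0],
  [0,0,0,0,0,0],
], grip=100)

```text
clock: 24.4
position: [0.5064, 0.249, 0.1316]
tool_rot: [3.135, -0.005, 1.288]
force: [-0.2, -0.3, -0.7]
grip_width: 0.0855
```

arm_command([
  [0,0,-20,0,0,0],
  [0,0,-40,0,0,0],
  [0,0,-30,0,0,0],
  [0,0,-10,0,0,0],
  [0,0,0,0,0,0],
])

```text
clock: 24.9
position: [0.5051, 0.2484, 0.2342]
tool_rot: [3.136, -0.004, 1.288]
force: [-0.2, -0.7, -0.9]
grip_width: 0.0856
```

```bash
python3 go.py 509.5,17.5,150 509.5,17.5,30;python3 - <<'E'
from h import *
for n in('top','side'):
    f=bot.grab_frame(n);P=cloud(f);pickle.dump(f,open(n+'1.pkl','wb'))
    P[(P[...,0]<.3)|(P[...,0]>.65)|(abs(P[...,1])>.36)]=-1
    print(n);blobs(f,P,.036,.05);blobs(f,P,.14,.18)
    cv2.imwrite(f'pics/{n}1.png',f['color'][:,:,::-1])
E
```

```text
t 24.9 pos [505.1 248.4 234.2] rpy [179.69  -0.22  73.77] F [-0.2 -0.7 -0.9] w 85.6
turn [ 0.32 -0.22 -0.73]
509.5,17.5,150 shift [-221.3   66.    84.2] len 246.0
509.5,17.5,30 shift [  0.  -0. 120.] len 120.0
top
 px [475. 313.] n 5670 circ [ 492.1 -287.4] 123.0 mean [ 488.1 -280.5   42.4]
 px [319. 300.] n 217 circ [510.3  18.9] 30.9 mean [508.9  18.8  45.4]
 px [210. 296.] n 46 circ [513.  233.6] 21.6 mean [513.6 229.9  43.3]
 px [197. 348.] n 45 circ [412.7 254.5] 14.8 mean [413.9 252.1  44.2]
 px [186. 257.] n 297 circ [587.2 242.2] 14.0 mean [587.2 239.6 165.7]
 px [183. 304.] n 503 circ [505.8 249.4] 22.4 mean [507.4 248.4 144.9]
 px [168. 357.] n 503 circ [418.6 271.9] 20.9 mean [420.1 269.3 152.2]
side
 px [207. 190.] n 138 circ [419.3 265.6] 23.5 mean [419.2 253.8  43. ]
 px [285. 189.] n 127 circ [587.6 238.2] 23.4 mean [585.4 224.1  43. ]
 px [247. 191.] n 155 circ [505.2 245.2] 29.2 mean [504.8 232.2  43.1]
 px [264. 239.] n 445 circ [511.   16.3] 32.6 mean [511.   14.6  42.9]
 px [319. 310.] n 181 circ [ 557.1 -220.1] 32.4 mean [ 561.  -206.2   39.2]
 px [263. 373.] n 6454 circ [ 492.2 -288.6] 124.5 mean [ 465.2 -311.7   39.9]
 px [283. 137.] n 225 circ [586.9 239.6] 15.2 mean [586.8 232.9 158.4]
 px [201. 142.] n 214 circ [419.4 266.1] 20.2 mean [419.2 259.6 150.2]
 px [244. 144.] n 164 circ [505.4 247.1] 23.3 mean [505.5 241.6 145.3]
```

View pics/side1.png

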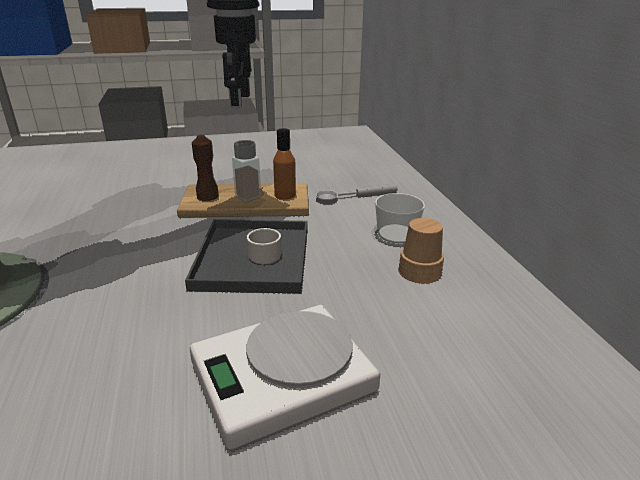

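Side view: mill (205,170), jar (246,172) and bottle (284,165) stand upright on the board, and the ramekin (264,245) has not moved.

arm_command([
  [-18,5,0,0,0,0],
  [-34,10,0,0,0,-0.7],
  [-38,12,5,0,0,0],
  [-38,12,10,0,0,0],
  [-38,12,10,0,0,0],
  [-30,9,8,0,0,0],
  [-16,4,5,0,0,0],
  [-5,1,0,0,0,0],
])

```text
clock: 25.8
position: [0.5026, 0.0087, 0.1834]
tool_rot: [-3.134, 0.007, 1.301]
force: [-0.4, 0.8, -0.4]
grip_width: 0.0857
```

arm_command([
  [0,0,0,0,0,0],
  [0,0,0,0,0,0],
])

```text
clock: 26.0
position: [0.5019, 0.0084, 0.1825]
tool_rot: [-3.132, 0.008, 1.3]
force: [-0.1, -0.9, -0.0]
grip_width: 0.0857
```

```bash
python3 go.py 510.5,18,100 510.5,18,30
```

```text
t 26.0 pos [501.9   8.4 182.5] rpy [-179.45    0.45   74.48] F [-0.1 -0.9 -0. ] w 85.7
turn [-0.55  0.45 -0.03]
510.5,18,100 shift [11.6  5.8 82.5] len 84.0
510.5,18,30 shift [ 0. -0. 70.] len 70.0
```

arm_command([
  [9,5,5,-0.5,0.4,0],
  [0,0,18,0,0,0],
  [0,0,25,0,0,0],
  [0,0,20,0,0,0],
  [0,0,10,0,0,0],
  [0,0,0,0,0,0],
  [0,0,0,0,0,0],
])

```text
clock: 26.7
position: [0.5129, 0.026, 0.1017]
tool_rot: [3.137, -0.005, 1.31]
force: [0.9, -0.5, 0.2]
grip_width: 0.0854
```

```bash
python3 go.py 510.5,18,30
```

```text
t 26.7 pos [512.9  26.  101.7] rpy [179.74  -0.31  75.08] F [ 0.9 -0.5  0.2] w 85.4
turn [ 0.26 -0.31  0.58]
510.5,18,30 shift [-8.3 -0.2 71.7] len 72.0
```

arm_command([
  [-8,0,0,0,0,0.6],
  [0,0,0,0,0,0],
  [0,0,0,0,0,0],
])

```text
clock: 27.0
position: [0.5117, 0.018, 0.1036]
tool_rot: [3.134, -0.007, 1.299]
force: [-0.4, -0.4, 0.0]
grip_width: 0.0856
```

```bash
python3 go.py 510.5,18,30
```

```text
t 27.0 pos [511.7  18.  103.6] rpy [179.59  -0.38  74.44] F [-0.4 -0.4  0. ] w 85.6
turn [ 0.41 -0.38 -0.06]
510.5,18,30 shift [-0.3 -1.2 73.6] len 74.0
```

arm_command([
  [0,-1,8,0.4,-0.3,0],
  [0,0,16,0,0,0],
  [0,0,20,0,0,0],
  [0,0,15,0,0,0],
  [0,0,8,0,0,0],
  [0,0,3,0,0,0],
  [0,0,0,0,0,0],
  [0,0,0,0,0,0],
])

```text
clock: 27.8
position: [0.512, 0.0187, 0.0312]
tool_rot: [3.14, -0.002, 1.299]
force: [-0.0, -0.2, 0.2]
grip_width: 0.0852
```

```bash
python3 go.py 510.5,18,30
```

```text
t 27.8 pos [512.   18.7  31.2] rpy [ 1.7992e+02 -1.1000e-01  7.4420e+01] F [-0.  -0.2  0.2] w 85.2
turn [ 0.08 -0.11 -0.08]
510.5,18,30 shift [-1.1 -1.3  1.2] len 2.0
```

arm_command([
  [-1,-1,4,0,0,0],
  [0,0,1,0,0,0],
  [0,0,0,0,0,0],
])

```text
clock: 28.1
position: [0.5114, 0.0181, 0.027]
tool_rot: [3.138, -0.003, 1.299]
force: [0.0, 0.8, 0.8]
grip_width: 0.0852
```

arm_command([
  [0,0,0,0,0,0],
  [0,0,0,0,0,0],
  [0,0,0,0,0,0],
  [0,0,0,0,0,0],
  [0,0,0,0,0,0],
  [0,0,0,0,0,0],
], grip=0, grip_force=30)

```text
clock: 28.7
position: [0.5115, 0.018, 0.0276]
tool_rot: [3.138, -0.003, 1.299]
force: [0.4, -0.4, -2.6]
grip_width: 0.0623
```

arm_command([
  [0,0,-8,0,0,0],
  [0,0,-20,0,0,0],
  [0,0,-28,0,0,0],
  [0,0,-26,0,0,0],
  [0,0,-14,0,0,0],
  [0,0,-4,0,0,0],
  [0,0,0,0,0,0],
])

```text
clock: 29.4
position: [0.5104, 0.0177, 0.1333]
tool_rot: [3.139, -0.003, 1.298]
force: [0.4, -0.7, -1.5]
grip_width: 0.0619
```

```bash
python3 go.py 516,-282,120;python3 - <<'E'
from h import *
g=bot.grab_frame('side')
cv2.imwrite('pics/r1.png',cv2.resize(g['color'][120:300,170:390],(660,540))[:,:,::-1])
E
```

```text
t 29.4 pos [510.4  17.7 133.3] rpy [ 1.7983e+02 -1.6000e-01  7.4390e+01] F [ 0.4 -0.7 -1.5] w 61.9
turn [ 0.17 -0.16 -0.11]
516,-282,120 shift [-287.3   85.4   13.3] len 300.0
```

View pics/r1.png

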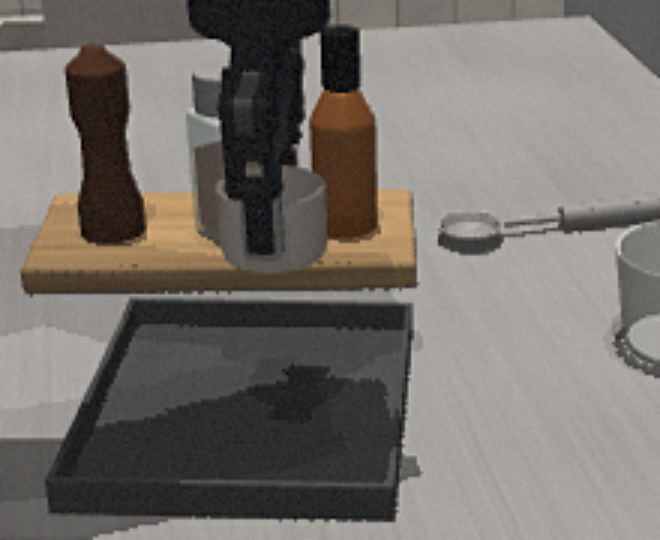

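Crop: the ramekin (272,215) hangs level in the fingers, and the tray is empty. On to the scale.

arm_command([
  [-12,4,0,0,0,0],
  [-26,8,0,0,0,0],
  [-36,11,0,0,0,0],
  [-38,11,0,0,0,0],
  [-38,11,0,0,0,0],
  [-38,11,0,0,0,0],
  [-36,11,0,0,0,0],
  [-28,8,0,0,0,0],
])

```text
clock: 30.25
position: [0.5111, -0.2561, 0.125]
tool_rot: [-3.134, -0.001, 1.305]
force: [0.6, 0.1, -0.3]
grip_width: 0.062
```

arm_command([
  [-16,5,0,0,0,0],
  [-5,2,0,0,0,0],
  [0,0,0,0,0,0],
  [0,0,0,0,0,0],
])

```text
clock: 30.65
position: [0.5081, -0.285, 0.1213]
tool_rot: [-3.128, -0.0, 1.297]
force: [0.1, 0.5, -1.5]
grip_width: 0.062
```

```bash
python3 go.py 516,-281,73.6; python3 - <<'E'
from h import *
for n in('top0','side0'):
    f=pickle.load(open(n+'.pkl','rb'));P=cloud(f);q=reg(P,(.516,-.281),.085,.0465,.056);print(n,circ(q[:,:2]))
E
```

```text
t 30.6 pos [ 508.1 -285.   121.3] rpy [-179.23   -0.     74.32] F [ 0.1  0.5 -1.5] w 62.0
turn [-0.77 -0.   -0.18]
516,-281,73.6 shift [ 6.   6.5 47.7] len 48.0
top0 (array([ 515.8, -280.6]), 68.0)
side0 (array([ 517.2, -282.5]), 69.0)
```

arm_command([
  [3,5,2,-0.7,0,0],
  [0,0,8,0,0,0],
  [0,0,12,0,0,0],
  [0,0,6,0,0,0],
  [0,0,2,0,0,0],
  [0,0,0,0,0,0],
  [0,0,0,0,0,0],
])

```text
clock: 31.35
position: [0.5148, -0.279, 0.0875]
tool_rot: [-3.14, -0.002, 1.303]
force: [0.4, 0.6, -1.5]
grip_width: 0.0621
```

```bash
python3 go.py 516.3,-281.3,73.6
```

```text
t 31.4 pos [ 514.8 -279.    87.5] rpy [-1.7989e+02 -9.0000e-02  7.4630e+01] F [ 0.4  0.6 -1.5] w 62.1
turn [-0.11 -0.09  0.13]
516.3,-281.3,73.6 shift [-1.8  2.1 13.9] len 14.0
```

arm_command([
  [-2,2,3,0,0,0],
  [0,0,4,0,0,0],
  [0,0,3,0,0,0],
  [0,0,1,0,0,0],
  [0,0,0,0,0,0],
])

```text
clock: 31.85
position: [0.5166, -0.2821, 0.0762]
tool_rot: [-3.141, -0.001, 1.302]
force: [0.5, 0.1, -1.6]
grip_width: 0.0618
```

```bash
python3 go.py 516.3,-281.3,73.6
```

```text
t 31.9 pos [ 516.6 -282.1   76.2] rpy [-1.7996e+02 -8.0000e-02  7.4600e+01] F [ 0.5  0.1 -1.6] w 61.8
turn [-0.04 -0.08  0.1 ]
516.3,-281.3,73.6 shift [ 0.7 -0.5  2.6] len 3.0
```

arm_command([
  [0,0,1.5,0,0,0],
  [0,0,1,0,0,0],
  [0,0,0.5,0,0,0],
])

```text
clock: 32.15
position: [0.5166, -0.2822, 0.0736]
tool_rot: [-3.141, -0.001, 1.302]
force: [-5.8, 2.5, 16.3]
grip_width: 0.0621
```

arm_command([
  [0,0,1,0,0,0],
  [0,0,1,0,0,0],
])

```text
clock: 32.35
position: [0.5166, -0.2822, 0.0736]
tool_rot: [-3.142, -0.002, 1.302]
force: [-6.6, 4.2, 21.4]
grip_width: 0.0618
```

arm_command([
  [0,0,0,0,0,0],
  [0,0,0,0,0,0],
  [0,0,0,0,0,0],
])

```text
clock: 32.65
position: [0.5168, -0.2822, 0.0742]
tool_rot: [3.141, -0.002, 1.302]
force: [0.3, -1.4, -1.9]
grip_width: 0.0623
```

arm_command([
  [0,0,0,0,0,0],
  [0,0,0,0,0,0],
  [0,0,0,0,0,0],
  [0,0,0,0,0,0],
  [0,0,0,0,0,0],
], grip=100)

```text
clock: 33.15
position: [0.5169, -0.2823, 0.074]
tool_rot: [3.141, -0.002, 1.302]
force: [-0.2, -0.4, 0.9]
grip_width: 0.0853
```

arm_command([
  [0,0,-10,0,0,0],
  [0,0,-30,0,0,0],
  [0,0,-45,0,0,0],
  [0,0,-45,0,0,0],
  [0,0,-30,0,0,0],
  [0,0,-10,0,0,0],
  [0,0,0,0,0,0],
])

```text
clock: 33.85
position: [0.5158, -0.2825, 0.2539]
tool_rot: [3.14, -0.002, 1.301]
force: [0.5, -0.3, -1.1]
grip_width: 0.0855
```

```bash
python3 go.py 506,248.7,235;python3 - <<'E'
from h import *
for n in('side','top'):
    f=bot.grab_frame(n);P=cloud(f)
    P[(P[...,0]<.3)|(P[...,0]>.65)|(abs(P[...,1])>.36)]=-1
    print(n);blobs(f,P,.086,.1)
E
```

```text
t 33.9 pos [ 515.8 -282.5  253.9] rpy [ 1.7993e+02 -1.1000e-01  7.4550e+01] F [ 0.5 -0.3 -1.1] w 85.5
turn [ 0.07 -0.11  0.05]
506,248.7,235 shift [ 509.2 -151.4   18.9] len 532.0
side
 px [204. 168.] n 89 circ [419.  265.7] 15.3 mean [418.7 259.   92.7]
 px [246. 169.] n 160 circ [506.6 246.4] 28.5 mean [505.8 231.8  92.9]
 px [298. 320.] n 687 circ [ 516.4 -282.6] 32.0 mean [ 515.7 -285.4   90.9]
top
 px [207. 258.] n 50 circ [586.6 233.6] 21.9 mean [587.  223.3  93.4]
 px [480. 300.] n 214 circ [ 515.8 -280.7] 31.1 mean [ 516.5 -272.3   91. ]
 px [203. 298.] n 52 circ [513.4 231.6] 20.6 mean [513.7 229.6  93. ]
```

Ramekin is centred on the plate to about 1 mm. Next I fetch the jar.

arm_command([
  [20,-6,0,0,0,0],
  [40,-12,0,0,0,0],
  [44,-13,0,0,0,0],
  [44,-13,0,0,0,0],
  [44,-13,0,0,0,0],
  [44,-13,0,0,0,0],
  [44,-13,0,0,0,0],
  [44,-13,0,0,0,0],
])

```text
clock: 34.75
position: [0.5034, 0.0617, 0.2401]
tool_rot: [-3.122, 0.005, 1.291]
force: [1.2, -0.0, -0.3]
grip_width: 0.0857
```

arm_command([
  [44,-13,0,0,0,0],
  [44,-13,0,0,0,0],
  [40,-12,0,0,0,0],
  [22,-6,0,0,0,0],
  [8,-2,0,0,0,0],
  [0,0,0,0,0,0],
  [0,0,0,0,0,0],
])

```text
clock: 35.45
position: [0.4961, 0.2371, 0.2298]
tool_rot: [-3.109, 0.014, 1.299]
force: [0.3, -0.8, -0.4]
grip_width: 0.0855
```

```bash
python3 go.py 506,248.7,131
```

```text
t 35.5 pos [496.1 237.1 229.8] rpy [-178.14    0.81   74.43] F [ 0.3 -0.8 -0.4] w 85.5
turn [-1.86  0.81 -0.08]
506,248.7,131 shift [13.8  6.4 98.8] len 100.0
```

arm_command([
  [7,3,0,-0.9,0.4,0],
  [6,3,0,-0.9,0.4,0],
  [0,0,0,0,0,0],
  [0,0,10,0,0,0],
  [0,0,16,0,0,0],
  [0,0,8,0,0,0],
  [0,0,0,0,0,0],
  [0,0,0,0,0,0],
])

```text
clock: 36.25
position: [0.5074, 0.2438, 0.1931]
tool_rot: [3.139, 0.0, 1.292]
force: [-0.3, 0.9, -0.3]
grip_width: 0.0853
```

```bash
python3 go.py 506,248.7,131
```

```text
t 36.2 pos [507.4 243.8 193.1] rpy [1.7986e+02 1.0000e-02 7.4050e+01] F [-0.3  0.9 -0.3] w 85.3
turn [ 0.14  0.01 -0.45]
506,248.7,131 shift [ 4.3 -2.6 62.1] len 62.0
```

arm_command([
  [4,-2,0,0,0,-0.4],
  [0,0,0,0,0,0],
  [0,0,10,0,0,0],
  [0,0,14,0,0,0],
  [0,0,6,0,0,0],
  [0,0,0,0,0,0],
  [0,0,0,0,0,0],
])

```text
clock: 36.95
position: [0.5071, 0.2492, 0.1624]
tool_rot: [3.138, -0.002, 1.3]
force: [-0.3, -0.0, 0.6]
grip_width: 0.0857
```

```bash
python3 go.py 506,248.7,131
```

```text
t 37.0 pos [507.1 249.2 162.4] rpy [ 1.7978e+02 -9.0000e-02  7.4510e+01] F [-0.3 -0.   0.6] w 85.7
turn [ 0.22 -0.09  0.01]
506,248.7,131 shift [-0.8 -0.9 31.4] len 31.0
```

arm_command([
  [0,-0.5,10,0,0,0],
  [0,0,12,0,0,0],
  [0,0,6,0,0,0],
  [0,0,2,0,0,0],
  [0,0,0,0,0,0],
  [0,0,0,0,0,0],
])

```text
clock: 37.55
position: [0.5069, 0.2494, 0.13]
tool_rot: [3.137, -0.002, 1.3]
force: [-0.1, -0.2, 0.8]
grip_width: 0.0858
```

arm_command([
  [0,0,0,0,0,0],
  [0,0,0,0,0,0],
  [0,0,0,0,0,0],
  [0,0,0,0,0,0],
  [0,0,0,0,0,0],
  [0,0,0,0,0,0],
  [0,0,0,0,0,0],
], grip=0, grip_force=30)

```text
clock: 38.25
position: [0.5072, 0.249, 0.131]
tool_rot: [3.137, -0.002, 1.3]
force: [0.7, -1.1, -0.1]
grip_width: 0.0442
```

arm_command([
  [0,0,-6,0,0,0],
  [0,0,-14,0,0,0],
  [0,0,-18,0,0,0],
  [0,0,-14,0,0,0],
  [0,0,-5,0,0,0],
  [0,0,0,0,0,0],
])

```text
clock: 38.85
position: [0.5067, 0.2493, 0.1936]
tool_rot: [3.136, -0.003, 1.3]
force: [0.5, -0.2, -3.6]
grip_width: 0.044
```

```bash
python3 go.py 491.3,-47.6,170 491.3,-47.6,115.3
```

```text
t 38.9 pos [506.7 249.3 193.6] rpy [ 1.7969e+02 -1.7000e-01  7.4500e+01] F [ 0.5 -0.2 -3.6] w 44.0
turn [ 0.31 -0.17  0.  ]
491.3,-47.6,170 shift [-290.2   64.5   23.6] len 298.0
491.3,-47.6,115.3 shift [ 0.  -0.  54.7] len 55.0
```

arm_command([
  [-12,3,0,0,0,0],
  [-26,6,0,0,0,0],
  [-36,8,0,0,0,0],
  [-38,8,0,0,0,0],
  [-38,8,0,0,0,0],
  [-38,8,0,0,0,0],
  [-36,8,0,0,0,0],
  [-28,6,0,0,0,0],
])

```text
clock: 39.65
position: [0.4882, -0.019, 0.1894]
tool_rot: [3.141, -0.0, 1.305]
force: [0.1, -0.5, -2.5]
grip_width: 0.0444
```

arm_command([
  [-16,4,0,0,0,0],
  [-6,2,0,0,0,0],
  [0,0,0,0,0,0],
  [0,0,0,0,0,0],
])

```text
clock: 40.05
position: [0.4855, -0.0483, 0.1881]
tool_rot: [-3.14, 0.002, 1.298]
force: [0.2, 0.1, -2.9]
grip_width: 0.044
```

```bash
python3 go.py 492,-47.4,114.7
```

```text
t 40.0 pos [485.5 -48.3 188.1] rpy [-1.7988e+02  1.0000e-01  7.4370e+01] F [ 0.2  0.1 -2.9] w 44.0
turn [-0.12  0.1  -0.13]
492,-47.4,114.7 shift [ 2.6  6.  73.4] len 74.0
```

arm_command([
  [0,5,4,-0.1,0,0],
  [0,0,14,0,0,0],
  [0,0,20,0,0,0],
  [0,0,14,0,0,0],
  [0,0,6,0,0,0],
  [0,0,0,0,0,0],
  [0,0,0,0,0,0],
])

```text
clock: 40.75
position: [0.4931, -0.0436, 0.1272]
tool_rot: [3.14, -0.0, 1.307]
force: [0.1, -0.3, -3.1]
grip_width: 0.0442
```

```bash
python3 go.py 492,-47.4,114.7
```

```text
t 40.8 pos [493.1 -43.6 127.2] rpy [ 1.7993e+02 -2.0000e-02  7.4910e+01] F [ 0.1 -0.3 -3.1] w 44.2
turn [ 0.07 -0.02  0.41]
492,-47.4,114.7 shift [-4.  -0.1 12.5] len 13.0
```

arm_command([
  [-4,-0.5,0,0,0,0.4],
  [0,0,0,0,0,0],
  [0,0,4,0,0,0],
  [0,0,3,0,0,0],
  [0,0,1,0,0,0],
  [0,0,0,0,0,0],
])

```text
clock: 41.35
position: [0.4925, -0.0476, 0.1203]
tool_rot: [3.138, -0.001, 1.3]
force: [0.5, -0.9, -3.1]
grip_width: 0.0442
```

```bash
python3 go.py 492,-47.4,114.7
```

```text
t 41.4 pos [492.5 -47.6 120.3] rpy [ 1.7977e+02 -7.0000e-02  7.4480e+01] F [ 0.5 -0.9 -3.1] w 44.2
turn [ 0.23 -0.07 -0.02]
492,-47.4,114.7 shift [ 0.  -0.5  5.6] len 6.0
```

arm_command([
  [0,-0.5,3,0.2,0,0],
  [0,0,1.5,0,0,0],
  [0,0,1,0,0,0],
  [0,0,0,0,0,0],
])

```text
clock: 41.75
position: [0.4923, -0.0475, 0.1151]
tool_rot: [3.141, -0.001, 1.3]
force: [-0.6, 0.2, -1.8]
grip_width: 0.0441
```

arm_command([
  [0,0,1,0,0,0],
  [0,0,1,0,0,0],
])

```text
clock: 41.95
position: [0.493, -0.0476, 0.115]
tool_rot: [3.139, -0.002, 1.299]
force: [-9.9, 0.3, 35.3]
grip_width: 0.0443
```

arm_command([
  [0,0,0,0,0,0],
  [0,0,0,0,0,0],
  [0,0,0,0,0,0],
])

```text
clock: 42.25
position: [0.4931, -0.0476, 0.1153]
tool_rot: [3.138, -0.002, 1.299]
force: [1.2, -0.2, -3.5]
grip_width: 0.0439
```

arm_command([
  [0,0,0,0,0,0],
  [0,0,0,0,0,0],
  [0,0,0,0,0,0],
  [0,0,0,0,0,0],
  [0,0,0,0,0,0],
], grip=100)

```text
clock: 42.75
position: [0.4934, -0.0476, 0.1152]
tool_rot: [3.138, -0.002, 1.299]
force: [0.9, -0.3, 0.1]
grip_width: 0.0855
```

arm_command([
  [0,0,-20,0,0,0],
  [0,0,-40,0,0,0],
  [0,0,-40,0,0,0],
  [0,0,-20,0,0,0],
  [0,0,0,0,0,0],
])

```text
clock: 43.25
position: [0.4924, -0.0478, 0.2391]
tool_rot: [3.14, -0.002, 1.299]
force: [-0.5, 0.6, -0.0]
grip_width: 0.0854
```

```bash
python3 go.py 420,271.3,230 420,271.3,131
```

```text
t 43.2 pos [492.4 -47.8 239.1] rpy [ 1.7991e+02 -1.0000e-01  7.4450e+01] F [-0.5  0.6 -0. ] w 85.4
turn [ 0.09 -0.1  -0.05]
420,271.3,230 shift [ 288.1 -155.     9.1] len 327.0
420,271.3,131 shift [ 0. -0. 99.] len 99.0
```

arm_command([
  [20,-11,0,0,0,0],
  [38,-20,0,0,0,0],
  [42,-23,0,0,0,0],
  [42,-23,0,0,0,0],
  [42,-23,0,0,0,0],
  [42,-22,0,0,0,0],
  [34,-18,0,0,0,0],
  [18,-10,0,0,0,0],
])

```text
clock: 44.05
position: [0.4196, 0.2681, 0.2353]
tool_rot: [3.14, 0.0, 1.292]
force: [0.5, 0.2, -0.2]
grip_width: 0.0856
```

arm_command([
  [8,-4,0,0,0,0],
  [0,0,0,0,0,0],
  [0,0,0,0,0,0],
])

```text
clock: 44.35
position: [0.4167, 0.2783, 0.2335]
tool_rot: [-3.141, 0.002, 1.296]
force: [-0.2, -0.6, 0.8]
grip_width: 0.0855
```

```bash
python3 go.py 420,271.3,131
```

```text
t 44.4 pos [416.7 278.3 233.5] rpy [-1.7997e+02  1.1000e-01  7.4230e+01] F [-0.2 -0.6  0.8] w 85.5
turn [-0.03  0.11 -0.27]
420,271.3,131 shift [ -5.9   5.  102.5] len 103.0
```

arm_command([
  [-4,4,0,0,0,0],
  [0,0,14,0,0,0],
  [0,0,22,0,0,0],
  [0,0,14,0,0,0],
  [0,0,0,0,0,0],
  [0,0,0,0,0,0],
])

```text
clock: 44.95
position: [0.4239, 0.2641, 0.183]
tool_rot: [3.14, 0.003, 1.284]
force: [0.2, 0.1, 0.6]
grip_width: 0.0853
```

```bash
python3 go.py 420,271.3,131
```

```text
t 45.0 pos [423.9 264.1 183. ] rpy [1.7988e+02 1.6000e-01 7.3580e+01] F [0.2 0.1 0.6] w 85.3
turn [ 0.12  0.16 -0.92]
420,271.3,131 shift [ 5.9 -5.6 52. ] len 53.0
```

arm_command([
  [6,-5,0,0,0,-0.9],
  [0,0,0,0,0,0],
  [0,0,0,0,0,0],
])

```text
clock: 45.25
position: [0.4216, 0.2713, 0.1848]
tool_rot: [3.138, 0.001, 1.3]
force: [-0.3, -1.1, -0.3]
grip_width: 0.0857
```

```bash
python3 go.py 420,271.3,131
```

```text
t 45.2 pos [421.6 271.3 184.8] rpy [1.7979e+02 5.0000e-02 7.4480e+01] F [-0.3 -1.1 -0.3] w 85.7
turn [ 0.21  0.05 -0.02]
420,271.3,131 shift [-0.5 -1.5 53.8] len 54.0
```

arm_command([
  [0,-1.5,8,0,0,0],
  [0,0,16,0,0,0],
  [0,0,14,0,0,0],
  [0,0,8,0,0,0],
  [0,0,4,0,0,0],
  [0,0,0,0,0,0],
  [0,0,0,0,0,0],
])

```text
clock: 45.95
position: [0.4202, 0.2724, 0.1329]
tool_rot: [3.137, -0.001, 1.301]
force: [-0.5, 0.6, 0.1]
grip_width: 0.0855
```

arm_command([
  [0,0,0,0,0,0],
  [0,0,0,0,0,0],
  [0,0,0,0,0,0],
  [0,0,0,0,0,0],
  [0,0,0,0,0,0],
  [0,0,0,0,0,0],
  [0,0,0,0,0,0],
], grip=0)

```text
clock: 46.65
position: [0.4207, 0.2726, 0.1342]
tool_rot: [3.136, -0.002, 1.301]
force: [0.0, -0.7, -2.2]
grip_width: 0.0408
```

arm_command([
  [0,0,-6,0,0,0],
  [0,0,-14,0,0,0],
  [0,0,-18,0,0,0],
  [0,0,-14,0,0,0],
  [0,0,-5,0,0,0],
  [0,0,0,0,0,0],
])

```text
clock: 47.25
position: [0.4199, 0.2724, 0.1942]
tool_rot: [3.136, -0.002, 1.301]
force: [-0.5, -0.4, -1.7]
grip_width: 0.041
```

```bash
python3 go.py 440.8,34.2,170 440.8,34.2,115
```

```text
t 47.2 pos [419.9 272.4 194.2] rpy [ 1.7969e+02 -9.0000e-02  7.4530e+01] F [-0.5 -0.4 -1.7] w 41.0
turn [ 0.31 -0.09  0.03]
440.8,34.2,170 shift [-224.    83.8   24.2] len 240.0
440.8,34.2,115 shift [ 0. -0. 55.] len 55.0
```

arm_command([
  [-12,4,0,0,0,0],
  [-26,10,0,0,0,0],
  [-38,14,0,0,0,0],
  [-40,15,0,0,0,0],
  [-40,15,0,0,0,0],
  [-32,12,0,0,0,0],
  [-16,6,0,0,0,0],
  [-6,2,0,0,0,0],
])

```text
clock: 48.05
position: [0.4359, 0.0368, 0.1898]
tool_rot: [3.141, 0.003, 1.302]
force: [-0.3, 1.5, -1.4]
grip_width: 0.0412
```

arm_command([
  [0,0,0,0,0,0],
  [0,0,0,0,0,0],
])

```text
clock: 48.25
position: [0.4354, 0.0364, 0.1892]
tool_rot: [-3.141, 0.003, 1.3]
force: [-0.3, 0.0, -1.6]
grip_width: 0.0411
```

```bash
python3 go.py 440.9,34.2,118
```

```text
t 48.2 pos [435.4  36.4 189.2] rpy [-1.7996e+02  1.7000e-01  7.4510e+01] F [-0.3  0.  -1.6] w 41.1
turn [-0.04  0.17  0.01]
440.9,34.2,118 shift [-0.7  5.9 71.2] len 71.0
```

arm_command([
  [-3,4,4,0,0,0],
  [0,0,14,0,0,0],
  [0,0,18,0,0,0],
  [0,0,12,0,0,0],
  [0,0,6,0,0,0],
  [0,0,0,0,0,0],
  [0,0,0,0,0,0],
])

```text
clock: 48.95
position: [0.4396, 0.0372, 0.1322]
tool_rot: [-3.141, 0.001, 1.31]
force: [-0.6, 0.5, -1.9]
grip_width: 0.0412
```

```bash
python3 go.py 440.9,34.2,118
```

```text
t 49.0 pos [439.6  37.2 132.2] rpy [-1.7998e+02  8.0000e-02  7.5050e+01] F [-0.6  0.5 -1.9] w 41.2
turn [-0.02  0.08  0.55]
440.9,34.2,118 shift [-2.6  2.1 14.2] len 15.0
```

arm_command([
  [-3,2,2,0,0,0.5],
  [0,0,3,0,0,0],
  [0,0,4,0,0,0],
  [0,0,1,0,0,0],
  [0,0,0,0,0,0],
])

```text
clock: 49.45
position: [0.4417, 0.0337, 0.1227]
tool_rot: [3.14, 0.0, 1.3]
force: [-0.7, -0.6, -1.6]
grip_width: 0.041
```

```bash
python3 go.py 440.9,34.2,118
```

```text
t 49.5 pos [441.7  33.7 122.7] rpy [1.7989e+02 2.0000e-02 7.4510e+01] F [-0.7 -0.6 -1.6] w 41.0
turn [0.11 0.02 0.01]
440.9,34.2,118 shift [ 0.3 -0.9  4.7] len 5.0
```

arm_command([
  [0,-1,2.5,0,0,0],
  [0,0,1,0,0,0],
  [0,0,1,0,0,0],
  [0,0,0,0,0,0],
])

```text
clock: 49.85
position: [0.441, 0.034, 0.1182]
tool_rot: [3.139, 0.0, 1.3]
force: [-0.9, -0.1, 1.9]
grip_width: 0.041
```

arm_command([
  [0,0,1,0,0,0],
  [0,0,0.5,0,0,0],
])

```text
clock: 50.05
position: [0.4418, 0.0336, 0.1181]
tool_rot: [3.137, -0.0, 1.3]
force: [-3.8, -2.6, 16.1]
grip_width: 0.0411
```

Landed. Release; next the bottle.

arm_command([
  [0,0,0,0,0,0],
  [0,0,0,0,0,0],
  [0,0,0,0,0,0],
])

```text
clock: 50.35
position: [0.442, 0.0335, 0.1183]
tool_rot: [3.136, -0.001, 1.299]
force: [-0.2, 0.4, -2.5]
grip_width: 0.0414
```

arm_command([
  [0,0,0,0,0,0],
  [0,0,0,0,0,0],
  [0,0,0,0,0,0],
  [0,0,0,0,0,0],
  [0,0,0,0,0,0],
], grip=100)

```text
clock: 50.85
position: [0.4421, 0.0336, 0.1182]
tool_rot: [3.136, -0.001, 1.3]
force: [-0.3, 0.8, -0.1]
grip_width: 0.0856
```

arm_command([
  [0,0,-20,0,0,0],
  [0,0,-40,0,0,0],
  [0,0,-40,0,0,0],
  [0,0,-20,0,0,0],
  [0,0,0,0,0,0],
])

```text
clock: 51.35
position: [0.4408, 0.0337, 0.2422]
tool_rot: [3.138, 0.0, 1.3]
force: [0.0, -0.4, 0.4]
grip_width: 0.0859
```

```bash
python3 go.py 587.5,242,240 587.5,242,149
```

```text
t 51.4 pos [440.8  33.7 242.2] rpy [1.7981e+02 1.0000e-02 7.4480e+01] F [ 0.  -0.4  0.4] w 85.9
turn [ 0.19  0.01 -0.02]
587.5,242,240 shift [240.   85.7   2.2] len 255.0
587.5,242,149 shift [ 0. -0. 91.] len 91.0
```

arm_command([
  [20,7,0,0,0,0],
  [38,14,0,0,0,0],
  [42,15,0,0,0,0],
  [42,15,0,0,0,0],
  [42,15,0,0,0,0],
  [30,11,0,0,0,0],
  [16,6,0,0,0,0],
  [5,2,0,0,0,0],
])

```text
clock: 52.15
position: [0.5891, 0.2436, 0.2363]
tool_rot: [3.142, 0.003, 1.296]
force: [0.1, -0.9, -0.2]
grip_width: 0.0854
```

arm_command([
  [0,0,0,0,0,0],
  [0,0,0,0,0,0],
])

```text
clock: 52.35
position: [0.5884, 0.2429, 0.2346]
tool_rot: [-3.14, 0.005, 1.297]
force: [-0.6, -0.4, -0.1]
grip_width: 0.0855
```

```bash
python3 go.py 587.5,242,149
```

```text
t 52.4 pos [588.4 242.9 234.6] rpy [-179.9     0.28   74.29] F [-0.6 -0.4 -0.1] w 85.5
turn [-0.1   0.28 -0.21]
587.5,242,149 shift [-1.1 -0.6 85.6] len 86.0
```

arm_command([
  [0,0,6,0,0.3,0],
  [0,0,14,0,0,0],
  [0,0,10,0,0,0],
  [0,0,0,0,0,0],
  [0,0,0,0,0,0],
])

```text
clock: 52.85
position: [0.5874, 0.2395, 0.2018]
tool_rot: [-3.14, 0.0, 1.293]
force: [0.4, -0.2, 1.0]
grip_width: 0.0859
```

```bash
python3 go.py 587.5,242,149
```

```text
t 52.9 pos [587.4 239.5 201.8] rpy [-1.7989e+02  2.0000e-02  7.4110e+01] F [ 0.4 -0.2  1. ] w 85.9
turn [-0.11  0.02 -0.39]
587.5,242,149 shift [ 2.4 -0.5 52.8] len 53.0
```

arm_command([
  [2,0,8,0,0,-0.4],
  [0,0,16,0,0,0],
  [0,0,14,0,0,0],
  [0,0,8,0,0,0],
  [0,0,3,0,0,0],
  [0,0,0,0,0,0],
  [0,0,0,0,0,0],
])

```text
clock: 53.55
position: [0.5885, 0.2424, 0.1504]
tool_rot: [-3.141, -0.001, 1.302]
force: [0.7, 0.2, 0.1]
grip_width: 0.0854
```

```bash
python3 go.py 587.5,242,149
```

```text
t 53.5 pos [588.5 242.4 150.4] rpy [-1.7995e+02 -5.0000e-02  7.4610e+01] F [0.7 0.2 0.1] w 85.4
turn [-0.05 -0.05  0.11]
587.5,242,149 shift [-0.6 -0.8  1.4] len 2.0
```

arm_command([
  [0,0,0,0,0,0],
  [0,0,0,0,0,0],
  [0,0,0,0,0,0],
  [0,0,0,0,0,0],
  [0,0,0,0,0,0],
  [0,0,0,0,0,0],
  [0,0,0,0,0,0],
  [0,0,0,0,0,0],
], grip=0)

```text
clock: 54.35
position: [0.5891, 0.2425, 0.1519]
tool_rot: [3.141, -0.002, 1.302]
force: [0.6, -0.4, -0.3]
grip_width: 0.0275
```

arm_command([
  [0,0,-6,0,0,0],
  [0,0,-14,0,0,0],
  [0,0,-18,0,0,0],
  [0,0,-10,0,0,0],
  [0,0,-3,0,0,0],
  [0,0,0,0,0,0],
])

```text
clock: 54.95
position: [0.5889, 0.2425, 0.2076]
tool_rot: [3.141, -0.002, 1.302]
force: [-0.7, -0.2, -3.0]
grip_width: 0.0271
```

```bash
python3 go.py 528,84.8,180
```

```text
t 55.0 pos [588.9 242.5 207.6] rpy [ 1.7994e+02 -1.4000e-01  7.4610e+01] F [-0.7 -0.2 -3. ] w 27.1
turn [ 0.06 -0.14  0.1 ]
528,84.8,180 shift [-168.2  -16.6   27.6] len 171.0
```

arm_command([
  [-10,0,0,0,0,0],
  [-22,-2,0,0,0,0],
  [-32,-3,0,0,0,0],
  [-34,-3,0,0,0,0],
  [-32,-3,0,0,0,0],
  [-22,-2,0,0,0,0],
  [-9,0,0,0,0,0],
  [0,0,0,0,0,0],
])

```text
clock: 55.75
position: [0.5275, 0.0807, 0.2028]
tool_rot: [-3.137, 0.002, 1.301]
force: [-0.9, 1.3, -2.1]
grip_width: 0.0271
```

arm_command([
  [0,0,0,0,0,0],
  [0,0,0,0,0,0],
])

```text
clock: 55.95
position: [0.5278, 0.082, 0.2025]
tool_rot: [-3.137, 0.001, 1.302]
force: [0.2, 0.2, -3.3]
grip_width: 0.0273
```

```bash
python3 go.py 528.4,84.5,136
```

```text
t 56.0 pos [527.8  82.  202.5] rpy [-1.7974e+02  8.0000e-02  7.4610e+01] F [ 0.2  0.2 -3.3] w 27.3
turn [-0.26  0.08  0.11]
528.4,84.5,136 shift [ 2.6 -0.1 66.5] len 67.0
```

arm_command([
  [1,0,4,-0.2,0,0],
  [0,0,14,0,0,0],
  [0,0,18,0,0,0],
  [0,0,12,0,0,0],
  [0,0,4,0,0,0],
  [0,0,0,0,0,0],
  [0,0,0,0,0,0],
])

```text
clock: 56.65
position: [0.5291, 0.0881, 0.1476]
tool_rot: [-3.141, -0.0, 1.308]
force: [-0.0, -0.2, -1.9]
grip_width: 0.0273
```

```bash
python3 go.py 528.4,84.5,136
```

```text
t 56.6 pos [529.1  88.1 147.6] rpy [-1.7999e+02 -2.0000e-02  7.4970e+01] F [-0.  -0.2 -1.9] w 27.3
turn [-0.01 -0.02  0.47]
528.4,84.5,136 shift [-3.6  0.3 11.6] len 12.0
```

arm_command([
  [-4,0,1,0,0,0.4],
  [0,0,3,0,0,0],
  [0,0,3,0,0,0],
  [0,0,0,0,0,0],
  [0,0,0,0,0,0],
])

```text
clock: 57.15
position: [0.5288, 0.0838, 0.1416]
tool_rot: [3.14, -0.001, 1.3]
force: [0.3, -0.3, -1.8]
grip_width: 0.0275
```

```bash
python3 go.py 528.4,84.5,136
```

```text
t 57.1 pos [528.8  83.8 141.6] rpy [ 1.7988e+02 -8.0000e-02  7.4500e+01] F [ 0.3 -0.3 -1.8] w 27.5
turn [ 0.12 -0.08  0.  ]
528.4,84.5,136 shift [ 0.6 -0.6  5.6] len 6.0
```

arm_command([
  [0.5,-0.5,3,0,0,0],
  [0,0,1.5,0,0,0],
  [0,0,1,0,0,0],
  [0,0,0,0,0,0],
])

```text
clock: 57.55
position: [0.5287, 0.0845, 0.1359]
tool_rot: [3.139, -0.002, 1.3]
force: [0.0, -0.4, 3.7]
grip_width: 0.0271
```

arm_command([
  [0,0,1,0,0,0],
  [0,0,0.5,0,0,0],
])

```text
clock: 57.75
position: [0.5296, 0.0844, 0.1359]
tool_rot: [3.137, -0.002, 1.3]
force: [-2.7, -1.6, 8.9]
grip_width: 0.0273
```

Landed. Release, retreat up and check.

arm_command([
  [0,0,0,0,0,0],
  [0,0,0,0,0,0],
  [0,0,0,0,0,0],
])

```text
clock: 58.05
position: [0.5296, 0.0845, 0.136]
tool_rot: [3.137, -0.003, 1.3]
force: [0.4, 0.2, -1.4]
grip_width: 0.0269
```

arm_command([
  [0,0,0,0,0,0],
  [0,0,0,0,0,0],
  [0,0,0,0,0,0],
  [0,0,0,0,0,0],
  [0,0,0,0,0,0],
  [0,0,0,0,0,0],
], grip=100)

```text
clock: 58.65
position: [0.5298, 0.0846, 0.136]
tool_rot: [3.137, -0.003, 1.3]
force: [0.8, -0.1, 0.5]
grip_width: 0.0849
```

arm_command([
  [0,0,-20,0,0,0],
  [0,0,-40,0,0,0],
  [0,0,-40,0,0,0],
  [0,0,-15,0,0,0],
  [0,0,0,0,0,0],
])

```text
clock: 59.15
position: [0.5285, 0.0843, 0.2546]
tool_rot: [3.138, -0.002, 1.3]
force: [0.2, -0.3, -0.7]
grip_width: 0.0855
```

arm_command([
  [20,0,0,0,0,0],
  [40,-10,0,0,0,0],
  [45,-15,0,0,0,0],
  [45,-15,0,0,0,0],
  [45,-15,0,0,0,0],
  [30,-10,0,0,0,0],
  [10,-5,0,0,0,0],
  [0,0,0,0,0,0],
])

```text
clock: 59.95
position: [0.5224, 0.3363, 0.247]
tool_rot: [-3.141, 0.003, 1.296]
force: [-0.3, -0.2, 0.3]
grip_width: 0.0853
```

```bash
python3 go.py;python3 - <<'E'
from h import *
ims=[]
for n in('top','side'):
    f=bot.grab_frame(n);P=cloud(f)
    P[(P[...,0]<.3)|(P[...,0]>1.1)|(abs(P[...,1])>.36)|(P[...,1]>.15)]=-1
    for z in((.145,.165),(.115,.15),(.086,.1)): print(n,z);blobs(f,P,*z)
    ims.append(f['color'][90:410,90:550])
cv2.imwrite('pics/end.png',np.vstack(ims)[:,:,::-1][:600] if 0 else cv2.resize(np.hstack(ims),(800,278))[:,:,::-1])
E
```

```text
t 60.0 pos [522.4 336.3 247. ] rpy [-179.96    0.19   74.26] F [-0.3 -0.2  0.3] w 85.3
turn [-0.04  0.19 -0.24]
top (0.145, 0.165)
 px [280. 293.] n 219 circ [528.8  84.5] 13.7 mean [528.8  84.4 153.7]
top (0.115, 0.15)
 px [356. 315.] n 537 circ [491.3 -46.1] 22.3 mean [492.  -45.8 128.6]
 px [310. 344.] n 484 circ [439.6  33.8] 20.7 mean [441.7  33.4 135.5]
top (0.086, 0.1)
 px [378. 160.] n 748 circ [771.3 -86.2] 28.5 mean [771.  -86.1  91.5]
 px [286. 290.] n 190 circ [528.3  84.9] 23.7 mean [530.6  79.8  94. ]
 px [484. 301.] n 281 circ [ 515.1 -280.6] 31.4 mean [ 516.  -280.3   90.9]
 px [349. 304.] n 59 circ [502.4 -39.9] 22.0 mean [507.1 -35.2  97. ]
side (0.145, 0.165)
 px [266. 168.] n 144 circ [529.8  82.4] 14.9 mean [528.7  77.6 152.3]
side (0.115, 0.15)
 px [266. 179.] n 270 circ [528.6  81.2] 15.1 mean [527.9  73.2 132.5]
 px [219. 196.] n 455 circ [440.1  29.7] 21.2 mean [440.1  20.  130.7]
 px [255. 215.] n 495 circ [491.4 -49. ] 23.4 mean [491.  -56.1 126.6]
side (0.086, 0.1)
 px [267. 200.] n 202 circ [528.2  80.2] 23.3 mean [526.9  67.6  93.3]
 px [221. 217.] n 138 circ [440.3  26.3] 19.8 mean [440.   17.   93.5]
 px [425. 227.] n 537 circ [772.3 -88. ] 29.6 mean [770.3 -93.3  92.3]
 px [256. 236.] n 293 circ [491.6 -48.7] 29.2 mean [490.8 -63.8  93.4]
 px [299. 320.] n 698 circ [ 516.4 -283.5] 32.2 mean [ 516.1 -285.5   90.9]
```

View pics/end.png

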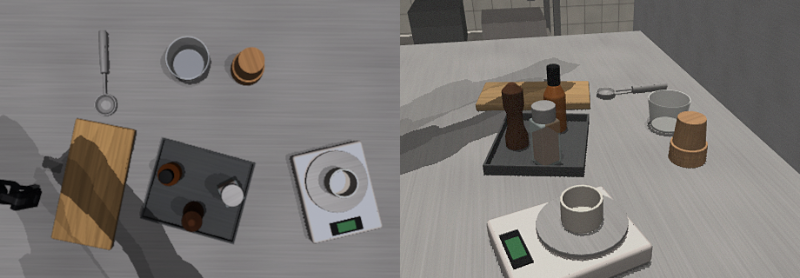

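The picture shows all three upright in the tray, the ramekin centred on the plate at (340,182), and the bystanders where they were. Every object is within about 3 mm of its start spot, so I'm handing in.

```bash
python3 -c "
from workcell import bot
print(bot.job_done())"
```

```text
the job is handed in; nothing more can be done
None
```

The job is done and handed in at about 60 s of the 147 s allowed. I moved the bottle, mill and jar to the board, set the ramekin on the scale, then put the jar, mill and bottle back on the tray.

**Final camera checks:**

| Item | Result |
|---|---|
| Ramekin | upright, about 1 mm from the middle of the plate |
| Bottle | upright, about 2–3 mm from its start spot |
| Jar | upright, about 1 mm from its start spot |
| Mill | upright, about 2–3 mm from its start spot |

- **Ramekin on the tray:** it had not moved measurably before I picked it up.
- **Bystanders:** the tub, cup stack and spoon look undisturbed.
- **Forces:** the highest I read was about 35 N up and 10 N sideways, for a moment as the jar touched the tray. I only saw readings at the end of each move, so a brief higher peak could have gone unseen.
- **Camera disagreement:** the two cameras differed by about 3 mm in y all along, so I compared each camera with its own starting picture.

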